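Put the toothed hole saws back in their case

TASK

Put the four red toothed hole saws back into the open blue case, each standing upright, teeth down, on the yellow floor of the foam well cut for its size; set them down, do not drop them in. Leave the two grey grit-edged saws standing where they are on the drilling board: they are for the next cut.

Things in the scene. Friction and masses are not known exactly. Their poses are not given: they have to be found in the camera images.
- saw_29: Red toothed hole saw, 29 mm in diameter, 45 mm tall, about 70 g: a plain upright steel cup, flat closed back up (small bare-steel centre with a dark thread hole), bright teeth down. Stands at the start on the 12 mm thick plywood drilling board, which lies on the bench. Origin: centre of its toothed foot; z up.
- saw_38: Red toothed hole saw, 38 mm in diameter, 45 mm tall, about 100 g: a plain upright steel cup, flat closed back up (small bare-steel centre with a dark thread hole), bright teeth down. Stands at the start on the 12 mm thick plywood drilling board, which lies on the bench. Origin: centre of its toothed foot; z up.
- saw_48: Red toothed hole saw, 48 mm in diameter, 45 mm tall, about 140 g: a plain upright steel cup, flat closed back up (small bare-steel centre with a dark thread hole), bright teeth down. Stands at the start on the 12 mm thick plywood drilling board, which lies on the bench. Origin: centre of its toothed foot; z up.
- saw_60: Red toothed hole saw, 60 mm in diameter, 45 mm tall, about 200 g: a plain upright steel cup, flat closed back up (small bare-steel centre with a dark thread hole), bright teeth down. Stands at the start on the 12 mm thick plywood drilling board, which lies on the bench. Origin: centre of its toothed foot; z up.
- grit_38: Grey grit-edged hole saw, 38 mm in diameter, 45 mm tall, same shape as the red 38 mm saw but bare grey with a black grit rim and no teeth. Stands on the same board and stays there. Origin: centre of its foot; z up.
- grit_48: Grey grit-edged hole saw, 48 mm in diameter, 45 mm tall, same shape as the red 48 mm saw but bare grey with a black grit rim and no teeth. Stands on the same board and stays there. Origin: centre of its foot; z up.
- well_29: Dark foam tile, 100 x 100 x 15 mm, fixed in the open blue case, with a central round yellow-floored well, 45 mm across and 12 mm deep, for the 29 mm saw. Origin: centre of its underside, 5 mm above the bench; well floor 3 mm, rim 15 mm above the origin; z up. The four tiles lie two by two, 101 mm apart, in any order; the case wall is level with the rim, its lid lies flat beyond.
- well_38: Dark foam tile, 100 x 100 x 15 mm, fixed in the open blue case, with a central round yellow-floored well, 54 mm across and 12 mm deep, for the 38 mm saw. Origin: centre of its underside, 5 mm above the bench; well floor 3 mm, rim 15 mm above the origin; z up. The four tiles lie two by two, 101 mm apart, in any order; the case wall is level with the rim, its lid lies flat beyond.
- well_48: Dark foam tile, 100 x 100 x 15 mm, fixed in the open blue case, with a central round yellow-floored well, 64 mm across and 12 mm deep, for the 48 mm saw. Origin: centre of its underside, 5 mm above the bench; well floor 3 mm, rim 15 mm above the origin; z up. The four tiles lie two by two, 101 mm apart, in any order; the case wall is level with the rim, its lid lies flat beyond.
- well_60: Dark foam tile, 100 x 100 x 15 mm, fixed in the open blue case, with a central round yellow-floored well, 76 mm across and 12 mm deep, for the 60 mm saw. Origin: centre of its underside, 5 mm above the bench; well floor 3 mm, rim 15 mm above the origin; z up. The four tiles lie two by two, 101 mm apart, in any order; the case wall is level with the rim, its lid lies flat beyond.
Not all that is in view belongs to the job. What is shaped like the saw_60 but green, purple or turquoise is not meant.

How it is judged:
At the end, for the whole second after the job is handed in: Each red saw stands in the well for its own size: centre within 11 mm of the well's centre, foot on the well's floor (at most 4 mm above it), upright within 0.12 rad, at rest and released; both grey grit saws stand upright within 15 mm of where they began (horizontal distance between saw_29 and well_29 below 0.011 m and z of saw_29 in the frame of well_29 below 0.007 m and angle between each of saw_29, saw_38, saw_48, saw_60, grit_38, grit_48's own z axis and vertical below 0.12 rad and linear speed of each of saw_29, saw_38, saw_48, saw_60, grit_38, grit_48 below 0.02 m/s and horizontal distance between saw_38 and well_38 below 0.011 m and z of saw_38 in the frame of well_38 below 0.007 m and horizontal distance between saw_48 and well_48 below 0.011 m and z of saw_48 in the frame of well_48 below 0.007 m and horizontal distance between saw_60 and well_60 below 0.011 m and z of saw_60 in the frame of well_60 below 0.007 m and distance of each of grit_38, grit_48 from where it was at the start of the episode below 0.015 m); the robot touches nothing.
It fails at once if a red saw is let go over its well with its foot more than 22 mm above the well's floor (dropped in) ((horizontal distance between saw_29 and well_29 below 0.03 m and z of saw_29 in the frame of well_29 above 0.025 m and contact force between the fingers and saw_29 below 0.02 N) or (horizontal distance between saw_38 and well_38 below 0.03 m and z of saw_38 in the frame of well_38 above 0.025 m and contact force between the fingers and saw_38 below 0.02 N) or (horizontal distance between saw_48 and well_48 below 0.03 m and z of saw_48 in the frame of well_48 above 0.025 m and contact force between the fingers and saw_48 below 0.02 N) or (horizontal distance between saw_60 and well_60 below 0.03 m and z of saw_60 in the frame of well_60 above 0.025 m and contact force between the fingers and saw_60 below 0.02 N)).
It fails at once if a grey grit saw is shifted by more than 15 mm or knocked over ((distance of grit_38 from where it was at the start of the episode above 0.015 m or angle between grit_38's own z axis and vertical above 0.3 rad) or (distance of grit_48 from where it was at the start of the episode above 0.015 m or angle between grit_48's own z axis and vertical above 0.3 rad)).
It also fails if it takes over 90 s, if anything falls off the work surface, if the arm or the gripper's body presses on something with over 40 N, if the wrist force passes 120 N, or if a joint passes its speed limit or range.

ROBOT

A 6-joint arm with a two-finger parallel gripper is mounted at the origin on the work surface. World frame = base frame: x ahead of the robot, y to its left, z up, the work surface at z = 0. Lengths are in m, angles in rad, forces in N, time in s.
With the tool pointing down it reaches from about 0.35 to 0.975 m from the base axis. Payload 4.9 kg.
Tool frame: the origin (TCP) lies between the finger pads; the fingertips stand 17 mm ahead of it and the grasp point (between the pads) lies 2 mm behind it; z points along the fingers, y is the direction in which the jaws open and shut (so a half turn about z gives the same grasp; the last joint's range is limited). The gripper opens to 85 mm and grips with 20 to 120 N. Pads are 22 mm wide; open, the fingers measure 114 mm over their backs; the gripper's body (76 mm by 85 mm) begins 54 mm behind the grasp point. The pads swing forward as they close: fully open they stand 13 mm farther back than shut.
Start: joints at [-1.397, 0.053, 1.613, -0, 1.476, -0.119], TCP at [0.18, -0.598, 0.248] pointing down, gripper open.
Joint ranges: [-3.01, 3.01], [-1.01, 2.22], [0.06, 2.58], [-1.02, 4.17], [0.09, 2.62], [-3.14, 3.14]. Speed limits (rad/s): [2.57, 2.57, 3.14, 3.14, 3.14, 3.14].

INTERFACE

Orientations are given as a unit quaternion [w, x, y, z].
In Python, from plant import state, grab_frame, camera_model, job_done, find_in, silhouettes, landmark_of gives the robot as it stands.
- The arm moves only by the shell command python3 -m crank 'ROWS'. ROWS is JSON, a list of rows, each an object with "angular": the turn, a rotation vector about the tool's x, y, z each as a share of 5 degrees, from -1 to 1, a list of three; "delta_pos": the shift along the tool's x, y, z each as a share of 3 cm, from -1 to 1, a list of three; "gripper": the opening, from 0 (shut) to 1 (fully open). In form: [{"angular": [ax, ay, az], "delta_pos": [tx, ty, tz], "gripper": gripper}, ...]. A call has 1 to 12 rows; each row shifts and turns the commanded pose from where the row before left it, along the tool's axes as they then stand; what a row does not reach is not made up. A row lasts 1/8 s, in which the tool goes at most 62.5 mm and 10.7 degrees, less where a joint would pass 70% of its speed; a pose out of reach is approached as far as the arm can. A call with a number of a shift or a turn outside -1 to 1 is refused whole. A call with a gripper value outside its range is refused whole. The fingers move at their own pace and stop on an object; the grip force is fixed at half the most. Time passes only in rows, so rows that do not move let the fingers close. It gives the time, the measured TCP pose, the force and the opening at its end, in the units of the state.
- state(): the state, without advancing time (a new reading comes with each control period).
- grab_frame(name): name is "side" or "top"; returns the picture (480x640x3 uint8, red, green, blue); there is no depth.
- camera_model(name): a dict with "camera_matrix" (3x3 intrinsics, pixels), "rvec" (rotation vector, rad) and "tvec" (3), from world to camera coordinates, as OpenCV has them. Camera axes: x right, y down, z forward; pixel columns grow to the right and rows downward; lengths in m; the calibration is good to about 2 mm. A picture is of the moment at which its call begins. camera_model takes no time and is no camera call.
- job_done(): hands the job in, once; it reports no verdict.
Trained networks look in the newest picture that a camera, given by its name, has taken for a name from the list of things; names that differ only in an ending like _2 or _b are one class to them, and where a whole thing is asked for, a point or a joint stands for the part that bears it (a point fixed in the world has none). Each returns a list of dicts, best first, with "conf" (0 to 1); they miss things now and then, are a little off and sometimes report something else, mostly with a low value. They report only what shows in the picture. A call takes as long as a camera call. They do not tell look-alikes from the thing itself.
- find_in(camera, target): "bbox" ([left, top, right, bottom] in pixels, round what is visible of it).
- silhouettes(camera, target): "mask" (480x640 bool, what is visible of it) and "bbox" ([left, top, right, bottom] in pixels, round what is visible of it).
- landmark_of(camera, target): "pixel" ([column, row] in pixels: a listed point, or the origin of a listed thing).
The state is a dict: "time": time; "joint_pos": joint angles; "joint_vel": joint speeds; "joint_efforts": joint torques, N m; "tool_pos": TCP position; "tool_rot": TCP orientation; "contact_force": force on the tool from outside, world axes, zero at the start; "ft_torque": the same for the moment, N m; "gripper_width": opening from 0.0 (shut) to 1.0 (fully open).
Only numpy, scipy, OpenCV 4.12 (cv2) and the standard library are available. Lean on these libraries where they do the work, as an engineer would, in place of code of your own. Each camera call takes 0.05 s, during which the arm holds its last target.

## Working session

There is one attempt and no reset: what is moved stays moved. The work goes in short steps, Python scripts to look and compute and a shell command to move; the robot and the scene stay as the last step left them, time stands still between calls to the robot, and variables do not carry over. Pictures are saved under pics/ and viewed, and the job is handed in when it is done.

```bash
ls; mkdir -p pics; python3 - <<'E'
from plant import *
import cv2
s=state();print(s)
for n in("top","side"):
    f=grab_frame(n);cv2.imwrite(f"pics/{n}0.png",f[:,:,::-1]);print(n,camera_model(n))
E
```

```text
pics
{'time': 0.0, 'joint_pos': array([-1.39700626e+00,  5.33590803e-02,  1.61430333e+00, -8.94658625e-06,
        1.47599264e+00, -1.18997557e-01]), 'joint_vel': array([-5.71206304e-04, -5.59223217e-05, -1.34706401e-03,  1.53192773e-03,
        1.65328310e-04,  1.06959817e-04]), 'joint_efforts': array([-7.44645058e-04, -3.93681514e+01, -3.70180035e+01, -1.38186451e-04,
        7.00630015e-03, -5.98012520e-06]), 'tool_pos': array([ 0.18028573, -0.59781625,  0.24705603]), 'tool_rot': array([-1.03069165e-03,  9.89302961e-01,  1.45871820e-01, -3.26985959e-05]), 'contact_force': array([-0.53123707,  0.36968639, -0.17938124]), 'ft_torque': array([-0.01435011, -0.0107462 ,  0.04923224]), 'gripper_width': 1.000528786091694}
top {'camera_matrix': array([[443.81522219,   0.        , 321.83473393],
       [  0.        , 443.81522219, 244.76327138],
       [  0.        ,   0.        ,   1.        ]]), 'rvec': array([ 2.19315647, -2.14050833,  0.09383041]), 'tvec': array([0.04516201, 0.47985831, 1.00667662])}
side {'camera_matrix': array([[508.7574367 ,   0.        , 316.7871055 ],
       [  0.        , 508.7574367 , 239.40713434],
       [  0.        ,   0.        ,   1.        ]]), 'rvec': array([ 2.10151642, -0.05131284,  0.06112773]), 'tvec': array([-0.4689163 ,  0.07225854,  0.99599138])}
```

View pics/top0.png

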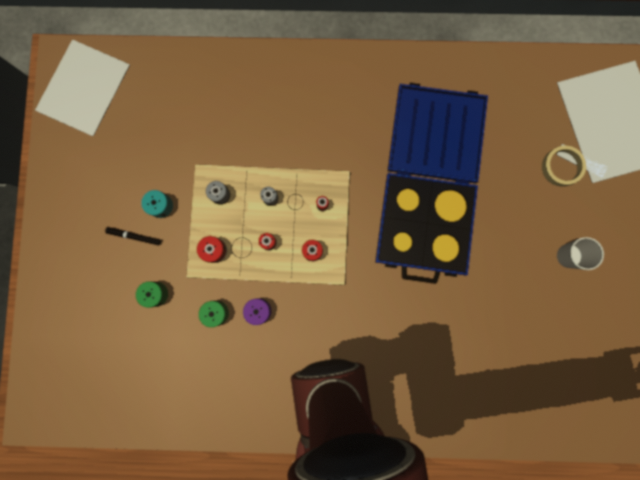

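View pics/side0.png

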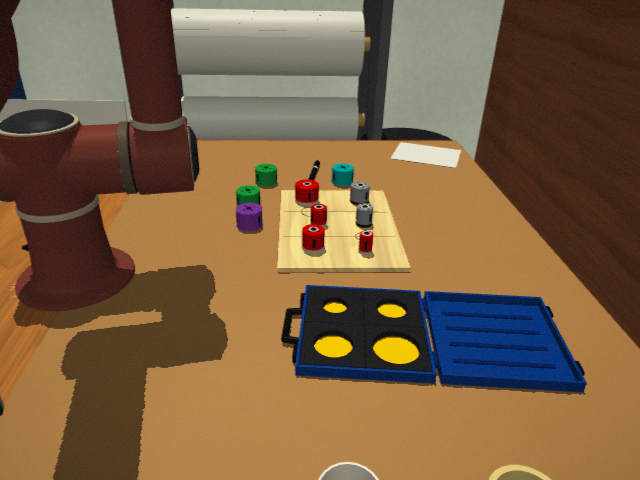

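Top picture: the red saws are at about (211,249) = 60, (313,250) = 48, (267,241) = 38 and (322,203) = 29. The grey ones are at (217,192) and (269,196). The green, purple and turquoise look-alikes stand off the board. The wells are at (450,206) = 60, (446,248) = 48, (408,200) = 38 and (402,242) = 29. Next I measure them by fitting the silhouettes.

```bash
cat > h.py <<'E'
from plant import *
import numpy as np, cv2
from scipy.optimize import minimize
C={n:camera_model(n) for n in("top","side")}
def proj(n,P):
    c=C[n];return cv2.projectPoints(np.asarray(P,float).reshape(-1,3),c['rvec'],c['tvec'],c['camera_matrix'],None)[0].reshape(-1,2)
def back(n,px,z):
    c=C[n];R=cv2.Rodrigues(c['rvec'])[0];o=-R.T@c['tvec']
    d=R.T@np.linalg.inv(c['camera_matrix'])@np.array([px[0],px[1],1.]);return o+d*(z-o[2])/d[2]
T=np.linspace(0,2*np.pi,48,endpoint=False)
def ring(x,y,z,r): return np.c_[x+r*np.cos(T),y+r*np.sin(T),0*T+z]
S=16
def area(pts,box):
    m=np.zeros(((box[3]-box[1])*S,(box[2]-box[0])*S),np.uint8)
    h=cv2.convexHull(((pts-[box[0],box[1]]+.5)*S).astype(np.float32)).astype(np.int32)
    cv2.fillPoly(m,[h],255);return cv2.resize(m,None,fx=1/S,fy=1/S,interpolation=cv2.INTER_AREA)/255.
def fit(n,soft,p0,z0,z1,r,hw=28):
    "soft: float mask image; cylinder fit, returns xy,residual"
    c=proj(n,[[*p0,z1]])[0].astype(int);b=[c[0]-hw,c[1]-hw,c[0]+hw,c[1]+hw]
    t=soft[b[1]:b[3],b[0]:b[2]]
    f=lambda p:np.sum((area(np.r_[proj(n,ring(*p,z0,r)),proj(n,ring(*p,z1,r))],b)-t)**2)
    q=minimize(f,p0,method='Nelder-Mead',options=dict(initial_simplex=np.array(p0)+np.array([[0,0],[.006,0],[0,.006]]),xatol=1e-5))
    return q.x,q.fun,t.sum()
def hsv(f): return cv2.cvtColor(f,cv2.COLOR_RGB2HSV)
def redmask(f):
    h=hsv(f);m=((h[...,0]<6)|(h[...,0]>172))&(h[...,1]>150)&(h[...,2]>50)
    m=cv2.morphologyEx(m.astype(np.uint8),cv2.MORPH_CLOSE,np.ones((9,9)));return m.astype(float)
E
cat > m.py <<'E'
from h import *
import sys
for n,px in(("top",dict(s60=(211,249),s48=(313,250),s38=(267,241),s29=(322,203))),("side",dict(s60=(307,185),s48=(313,231),s38=(319,209),s29=(366,235)))):
    f=grab_frame(n);m=redmask(f)
    for k,p in px.items():
        r=int(k[1:])/2000
        print(n,k,*fit(n,m,back(n,p,.057)[:2],.012 if n=="top" else .018,.057,r))
    h=hsv(f);y=((h[...,0]>18)&(h[...,0]<32)&(h[...,1]>190)&(h[...,2]>140)).astype(np.uint8)
    k,l,st,ce=cv2.connectedComponentsWithStats(y)
    for i in range(1,k):
        if st[i,4]>100: print(n,'well',ce[i],st[i],back(n,ce[i],.008))
E
python3 m.py
python3 - <<'E'
from h import *
f=grab_frame("top");cv2.imwrite("pics/c1.png",cv2.resize(f[150:340,130:360],None,fx=3.4,fy=3.1,interpolation=2)[:,:,::-1][:600,:800])
for n in C:
  print(back(n,(0,0),0)[:0], -cv2.Rodrigues(C[n]['rvec'])[0].T@C[n]['tvec'])
for t in("well_29","well_60","saw_60","grit_48","grit_38"):
  for n in C:
    for d in landmark_of(n,t)[:3]:print(t,n,d,back(n,d['pixel'],.012 if t[0]!='w' else .005))
E
```

```text
top s60 [0.46005237 0.30911947] 138.18054594386774 518.0
top s48 [0.46436524 0.07729633] 66.07778546712802 303.0
top s38 [0.48259595 0.18127506] 73.70737408688966 184.0
top s29 [0.56035176 0.0551719 ] 134.01028835063437 24.0
top well [450.51002865 205.38395415] [436 191  30  30 698] [ 0.58114376 -0.24562125  0.008     ]
top well [446.28045326 246.73937677] [433 235  25  26 353] [ 0.48242849 -0.23539692  0.008     ]
side s60 [0.46368713 0.30825933] 162.09920799692426 625.0
side s48 [0.46717032 0.08313312] 350.24991926182236 846.0
side s38 [0.48144746 0.17024623] 736.3585390234525 1049.0
side s29 [0.57516618 0.06099301] 36.45557862360631 252.0
side well [334.85142857 307.49142857] [324 303  23  10 175] [ 0.49466064 -0.12461491  0.008     ]
side well [391.48239437 310.51056338] [378 304  28  14 284] [ 0.59563377 -0.13664142  0.008     ]
side well [332.99838188 346.28317152] [314 336  39  22 618] [ 0.48223536 -0.22588065  0.008     ]
side well [395.8827957 350.0827957] [373 337  46  27 930] [ 0.58345424 -0.23857174  0.008     ]
[] [0.37928946 0.04513229 1.04871541]
[] [ 0.4041947  -0.848
[... 1621 characters left out ...]
 ]
grit_48 top {'pixel': [219.9, 192.0], 'conf': 0.9} [0.60004061 0.30254176 0.012     ]
grit_48 top {'pixel': [269.3, 201.0], 'conf': 0.64} [0.58103044 0.18411172 0.012     ]
grit_48 side {'pixel': [360.4, 202.4], 'conf': 0.85} [0.59772124 0.29220009 0.012     ]
grit_48 side {'pixel': [361.7, 219.9], 'conf': 0.59} [0.58813886 0.19942239 0.012     ]
grit_38 top {'pixel': [219.9, 192.0], 'conf': 0.9} [0.60004061 0.30254176 0.012     ]
grit_38 top {'pixel': [269.3, 201.0], 'conf': 0.64} [0.58103044 0.18411172 0.012     ]
grit_38 side {'pixel': [360.4, 202.4], 'conf': 0.85} [0.59772124 0.29220009 0.012     ]
grit_38 side {'pixel': [361.7, 219.9], 'conf': 0.59} [0.58813886 0.19942239 0.012     ]
```

View pics/c1.png

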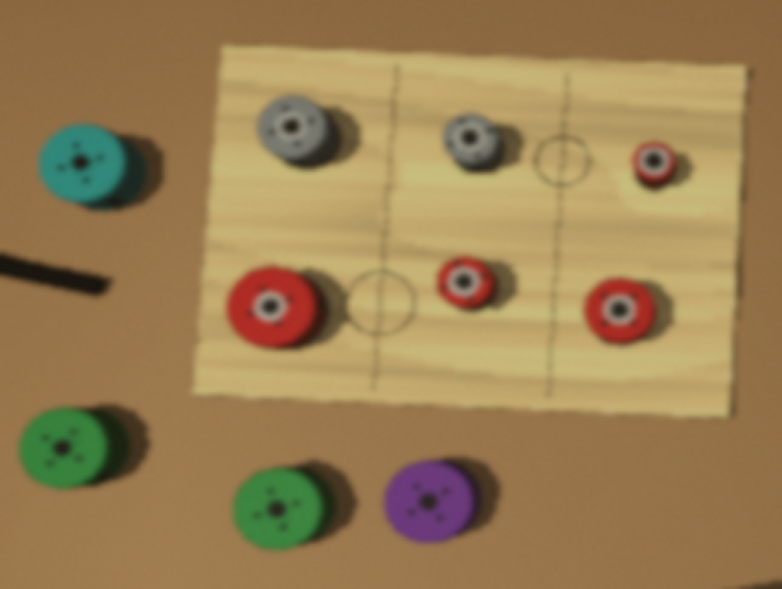

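```bash
cat > w.py <<'E'
from h import *
from scipy.optimize import minimize
S2=8
def poly(n,x,y,z,r,b):
    m=np.zeros(((b[3]-b[1])*S2,(b[2]-b[0])*S2),np.uint8)
    cv2.fillPoly(m,[((proj(n,ring(x,y,z,r))-[b[0],b[1]]+.5)*S2).astype(np.int32)],1);return m
R={0:.045/2,1:.054/2,2:.064/2,3:.076/2}
# layout: 29 (-,-right?) nominal positions
nom={0:(.49,-.135),1:(.593,-.143),2:(.482,-.235),3:(.581,-.245)}
sgn={0:(-1,1),1:(1,1),2:(-1,-1),3:(1,-1)}
F={}
for n in C:
    f=cv2.GaussianBlur(grab_frame(n),(1,1),0).astype(float)
    for i in nom:
        c=proj(n,[[*nom[i],.014]])[0].astype(int);hw=30 if n=="top" else 36
        hw=20 if n=="top" else 27
        b=[c[0]-hw,c[1]-hw,c[0]+hw,c[1]+hw]
        g=f[b[1]:b[3],b[0]:b[2],0]
        mm=np.clip((g-40)/(np.percentile(g[g>120],70)-40),0,1);
        F[n,i]=(b,mm)
def cost1(n,i,x,y):
    b,t=F[n,i]
    m=poly(n,x,y,.008,R[i],b)&poly(n,x,y,.020,R[i],b)
    a=cv2.resize((m*255).astype(np.uint8),None,fx=1/S2,fy=1/S2,interpolation=cv2.INTER_AREA)/255.
    a=cv2.GaussianBlur(a,(0,0),.8)
    return np.sum((a-t)**2)
for i in nom:
    for n in C:
        q=minimize(lambda p:cost1(n,i,*p),nom[i],method='Nelder-Mead',options=dict(initial_simplex=np.array(nom[i])+np.array([[0,0],[.005,0],[0,.005]]),xatol=1e-5))
        print(i,n,q.x,q.fun,F[n,i][1].sum())
def lay(p,i):
    c,s=np.cos(p[2]),np.sin(p[2]);u,v=.0505*sgn[i][0],.0505*sgn[i][1];return p[0]+c*u-s*v,p[1]+s*u+c*v
for cams in (["top"],["side"],["top","side"]):
    q=minimize(lambda p:sum(cost1(n,i,*lay(p,i)) for n in cams for i in nom),[.537,-.19,-.1],method='Nelder-Mead',options=dict(initial_simplex=np.array([.537,-.19,-.1])+np.array([[0,0,0],[.005,0,0],[0,.005,0],[0,0,.05]]),xatol=1e-5))
    print(cams,q.x,q.fun,[np.round(lay(q.x,i),4) for i in nom])
H=dict(s60=(209.4,248.7),s48=(312,250),s38=(266.2,241),s29=(322.1,201.6),g48=(215.6,190.6),g38=(268.2,194.2))
HS={k:None for k in H}
for n in C:
    f=grab_frame(n).astype(float)
    for k,p in H.items():
        if n=="side": p=proj(n,[back("top",p,.057)])[0]
        c=np.round(p).astype(int)
        print(n,k,np.round(p,1),back(n,p,.057))
        if n=="side":
            hh=hsv(f.astype(np.uint8))[c[1]-9:c[1]+10,c[0]-14:c[0]+15]
for n in C:
    f=grab_frame(n)
    o=f.copy()
    b=(130,150,360,340) if n=="top" else (230,160,430,260)
    cv2.imwrite(f"pics/z_{n}.png",cv2.resize(o[b[1]:b[3],b[0]:b[2]],None,fx=3.9 if n=="side" else 3,fy=5.9 if n=="side" else 3,interpolation=cv2.INTER_CUBIC)[:,:,::-1])
E
python3 w.py
```

```text
0 top [ 0.49167789 -0.13117573] 0.47250636276352687 266.1602564102564
0 side [ 0.49346614 -0.13164731] 135.12771716559828 372.8756218905472
1 top [ 0.59198829 -0.14308273] 0.7504445724644877 373.2129032258065
1 side [ 0.59354933 -0.14353456] 157.60284462521292 515.8039215686275
2 top [ 0.47985305 -0.23141181] 0.5419728991148902 547.4774193548387
2 side [ 0.48126242 -0.23148911] 5.902286973736774 616.4146341463414
3 top [ 0.58001862 -0.2433644 ] 0.77356794376246 752.4645161290323
3 side [ 0.58137677 -0.24340627] 7.959471348697619 926.0682926829269
['top'] [ 0.53583699 -0.18724888 -0.11902989] 2.624486082358761 [array([ 0.4917, -0.1311]), array([ 0.592 , -0.1431]), array([ 0.4797, -0.2314]), array([ 0.58  , -0.2434])]
['side'] [ 0.53742341 -0.18739983 -0.11938189] 307.27871079670786 [array([ 0.4933, -0.1312]), array([ 0.5936, -0.1433]), array([ 0.4813, -0.2315]), array([ 0.5815, -0.2436])]
['top', 'side'] [ 0.53684035 -0.18733663 -0.11776582] 321.74733997694926 [array([ 0.4926, -0.1313]), array([ 0.5929, -0.1431]), array([ 0.4808, -0.2316]), array([ 0.5811, -0.2434])]
top s60 [209.4 248.7] [0.46044845 0.3089337  0.057     ]
top s48 [312 250] [0.46304542 0.0781864  0.057     ]
top s38 [266.2 241. ] [0.48088642 0.18175597 0.057     ]
top s29 [322.1 201.6] [0.57364485 0.05825379 0.057     ]
top g48 [215.6 190.6] [0.59347288 0.30133051 0.057     ]
top g38 [268.2 194.2] [0.58788489 0.18114857 0.057     ]
side s60 [305.8 183.5] [0.46044845 0.3089337  0.057     ]
side s48 [311.8 228.9] [0.46304542 0.0781864  0.057     ]
side s38 [317.2 206.5] [0.48088642 0.18175597 0.057     ]
side s29 [365.6 233.1] [0.57364485 0.05825379 0.057     ]
side g48 [359.4 184.5] [0.59347288 0.30133051 0.057     ]
side g38 [364.  206.3] [0.58788489 0.18114857 0.057     ]
```

View pics/z_side.png

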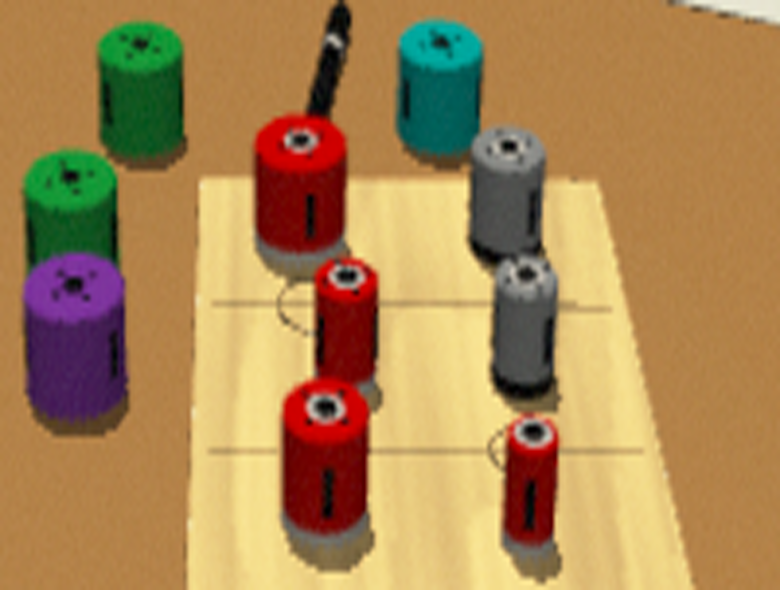

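In the side crop all four red saws show their bright toothed rims. Their holes sit at side pixels (307,184), (313,229), (319,207) and (366,233), within about 1.5 px of the top-view prediction.

Candidates in the top view for "red toothed saw":
- **Chosen:** the four red saws on the board, (209,249) = 60, (312,250) = 48, (266,241) = 38 and (322,202) = 29.
- **Rejected:** grey (216,191) and (268,194), which stay. Green (148,294) and (211,313), purple (257,311) and turquoise (155,203), which are distractors.

The two close crops confirm the choice. I square the tool to the world axes first.

```bash
python3 -m crank '[{"angular":[0,0,0.84],"delta_pos":[0,0,0],"gripper":1},{"angular":[0,0,0.84],"delta_pos":[0,0,0],"gripper":1},{"angular":[0,0,0.84],"delta_pos":[0,0,0],"gripper":1},{"angular":[0,0,0.84],"delta_pos":[0,0,0],"gripper":1},{"angular":[0,0,0],"delta_pos":[0.4,-0.9,0],"gripper":1},{"angular":[0,0,0],"delta_pos":[0.4,-0.9,0],"gripper":1},{"angular":[0,0,0],"delta_pos":[0.4,-0.9,0],"gripper":1},{"angular":[0,0,0],"delta_pos":[0.4,-0.9,0],"gripper":1}]'; python3 -c "
from plant import *;s=state();print(s['tool_pos'],s['tool_rot'],s['joint_pos'])"
```

```text
time: 2.05
tool_pos: [0.2287, -0.4896, 0.2484]
tool_rot: [0.0, 1.0, -0.0, 0.0]
contact_force: [0.1, 0.5, -0.5]
gripper_width: 0.998
[ 0.22873356 -0.48957035  0.24836687] [ 9.43647153e-05  9.99999951e-01 -2.95897865e-04  4.68614722e-05] [-1.27148625e+00 -1.50643333e-01  1.80905980e+00  3.39765020e-05
  1.48296821e+00  2.99898891e-01]
```

```bash
python3 -m crank '[{"angular":[0,0,0],"delta_pos":[0.39,-0.95,0],"gripper":1},{"angular":[0,0,0],"delta_pos":[0.39,-0.95,0],"gripper":1},{"angular":[0,0,0],"delta_pos":[0.39,-0.95,0],"gripper":1},{"angular":[0,0,0],"delta_pos":[0.39,-0.95,0],"gripper":1},{"angular":[0,0,0],"delta_pos":[0.39,-0.95,0],"gripper":1},{"angular":[0,0,0],"delta_pos":[0.39,-0.95,0],"gripper":1},{"angular":[0,0,0],"delta_pos":[0.39,-0.95,0],"gripper":1},{"angular":[0,0,0],"delta_pos":[0.39,-0.95,0],"gripper":1},{"angular":[0,0,0],"delta_pos":[0.39,-0.95,0],"gripper":1},{"angular":[0,0,0],"delta_pos":[0.39,-0.95,0],"gripper":1}]'; python3 -m crank '[{"angular":[0,0,0],"delta_pos":[0.39,-0.95,0.3],"gripper":1},{"angular":[0,0,0],"delta_pos":[0.39,-0.95,0.3],"gripper":1},{"angular":[0,0,0],"delta_pos":[0.39,-0.95,0.3],"gripper":1},{"angular":[0,0,0],"delta_pos":[0.39,-0.95,0.3],"gripper":1},{"angular":[0,0,0],"delta_pos":[0.39,-0.95,0.3],"gripper":1},{"angular":[0,0,0],"delta_pos":[0.39,-0.95,0.3],"gripper":1},{"angular":[0,0,0],"delta_pos":[0.39,-0.95,0.3],"gripper":1},{"angular":[0,0,0],"delta_pos":[0.39,-0.95,0.3],"gripper":1},{"angular":[0,0,0],"delta_pos":[0.39,-0.95,0.3],"gripper":1},{"angular":[0,0,0],"delta_pos":[0.39,-0.9,0.3],"gripper":1},{"angular":[0,0,0],"delta_pos":[0,0,0],"gripper":1}]'
```

```text
time: 3.3
tool_pos: [0.3458, -0.2045, 0.2485]
tool_rot: [0.0, 1.0, -0.0, 0.0]
contact_force: [0.5, -0.6, -0.9]
gripper_width: 1.007
time: 4.68
tool_pos: [0.4624, 0.0792, 0.1576]
tool_rot: [0.0, 1.0, 0.001, -0.001]
contact_force: [-0.3, -0.9, 0.3]
gripper_width: 1.0
```

```bash
python3 -m crank '[{"angular":[0,0,0],"delta_pos":[0.05,0.04,0.9],"gripper":1},{"angular":[0,0,0],"delta_pos":[0,0,0.9],"gripper":1},{"angular":[0,0,0],"delta_pos":[0,0,0.9],"gripper":1},{"angular":[0,0,0],"delta_pos":[0,0,0.5],"gripper":1},{"angular":[0,0,0],"delta_pos":[0,0,0.45],"gripper":1},{"angular":[0,0,0],"delta_pos":[0,0,0],"gripper":1}]'; python3 - <<'E'
from h import *
f=grab_frame("side");cv2.imwrite("pics/d1.png",cv2.resize(f[120:300,210:450],None,fx=3,fy=3,interpolation=2)[:,:,::-1])
E
```

```text
time: 5.42
tool_pos: [0.4637, 0.0766, 0.0482]
tool_rot: [0.0, 1.0, -0.0, -0.001]
contact_force: [-0.3, -0.7, 0.8]
gripper_width: 1.001
```

View pics/d1.png

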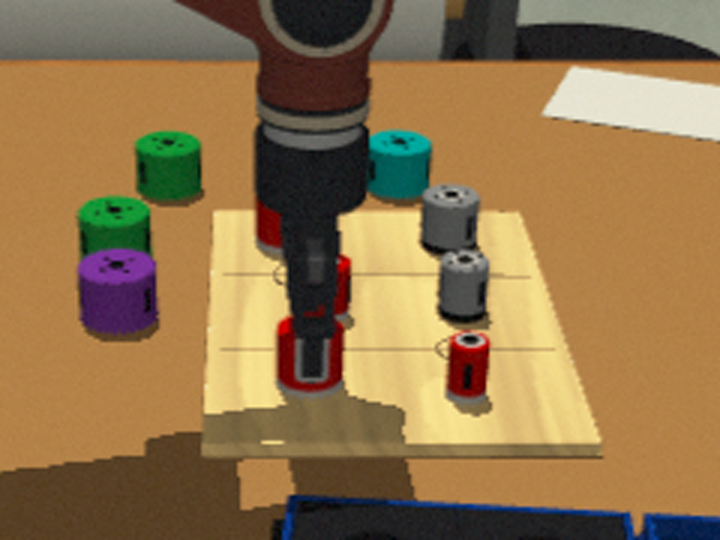

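The front finger (crop 311,350) is centred on the 48 mm saw (310,355) and clear of everything else. Closing and lifting.

```bash
python3 -m crank '[{"angular":[0,0,0],"delta_pos":[0,0,0],"gripper":0},{"angular":[0,0,0],"delta_pos":[0,0,0],"gripper":0},{"angular":[0,0,0],"delta_pos":[0,0,0],"gripper":0},{"angular":[0,0,0],"delta_pos":[0,0,0],"gripper":0},{"angular":[0,0,0],"delta_pos":[0,0,0],"gripper":0},{"angular":[0,0,0],"delta_pos":[0,0,0],"gripper":0},{"angular":[0,0,0],"delta_pos":[0,0,-0.5],"gripper":0},{"angular":[0,0,0],"delta_pos":[0,0,-1],"gripper":0},{"angular":[0,0,0],"delta_pos":[0,0,-1],"gripper":0},{"angular":[0,0,0],"delta_pos":[0,0,0],"gripper":0}]'
```

```text
time: 6.72
tool_pos: [0.4659, 0.0768, 0.1266]
tool_rot: [0.0, 1.0, -0.0, 0.003]
contact_force: [-0.6, -0.0, -2.3]
gripper_width: 0.541
```

```bash
python3 -m crank '[{"angular":[0,0,0],"delta_pos":[0.045,0.93,0],"gripper":0},{"angular":[0,0,0],"delta_pos":[0.045,0.93,0],"gripper":0},{"angular":[0,0,0],"delta_pos":[0.045,0.93,0],"gripper":0},{"angular":[0,0,0],"delta_pos":[0.045,0.93,0],"gripper":0},{"angular":[0,0,0],"delta_pos":[0.045,0.93,0],"gripper":0},{"angular":[0,0,0],"delta_pos":[0.045,0.93,0],"gripper":0},{"angular":[0,0,0],"delta_pos":[0.045,0.93,0],"gripper":0},{"angular":[0,0,0],"delta_pos":[0.045,0.93,0],"gripper":0},{"angular":[0,0,0],"delta_pos":[0.045,0.93,0],"gripper":0},{"angular":[0,0,0],"delta_pos":[0.045,0.93,0],"gripper":0},{"angular":[0,0,0],"delta_pos":[0.045,0.93,0],"gripper":0},{"angular":[0,0,0],"delta_pos":[0,0,0],"gripper":0}]'; python3 - <<'E'
from h import *
f=grab_frame("side");cv2.imwrite("pics/e1.png",cv2.resize(f[180:400,240:480],None,fx=2.7,fy=2.7,interpolation=2)[:,:,::-1])
print(state()['tool_pos'])
E
```

```text
time: 8.22
tool_pos: [0.4779, -0.2309, 0.1221]
tool_rot: [-0.001, 1.0, -0.001, -0.001]
contact_force: [0.2, 0.5, -0.5]
gripper_width: 0.542
[ 0.47790367 -0.22988708  0.12207347]
```

View pics/e1.png

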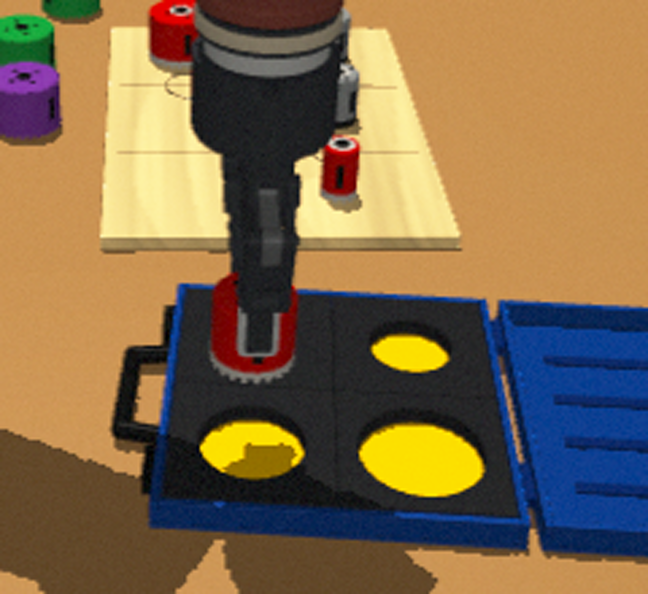

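The 48 mm saw is held upright at crop (253,330), above the case and just short of its well at (251,449). Now lowering it in.

```bash
python3 -m crank '[{"angular":[0,0,0],"delta_pos":[0.1,0.05,0.8],"gripper":0},{"angular":[0,0,0],"delta_pos":[0,0,0.8],"gripper":0},{"angular":[0,0,0],"delta_pos":[0,0,0.5],"gripper":0},{"angular":[0,0,0],"delta_pos":[0,0,0.3],"gripper":0},{"angular":[0,0,0],"delta_pos":[0,0,0.1],"gripper":0},{"angular":[0,0,0],"delta_pos":[0,0,0],"gripper":0}]'
```

```text
time: 9.02
tool_pos: [0.4822, -0.2317, 0.0493]
tool_rot: [0.0, 1.0, -0.0, 0.0]
contact_force: [0.0, -0.6, -1.0]
gripper_width: 0.537
```

```bash
python3 -m crank '[{"angular":[0,0,0],"delta_pos":[0,0,0.07],"gripper":0},{"angular":[0,0,0],"delta_pos":[0,0,0.07],"gripper":0},{"angular":[0,0,0],"delta_pos":[0,0,0],"gripper":0}]'; python3 - <<'E'
from h import *
f=grab_frame("side");cv2.imwrite("pics/e2.png",cv2.resize(f[240:400,260:460],None,fx=3.5,fy=3.5,interpolation=2)[:,:,::-1])
E
```

```text
time: 9.4
tool_pos: [0.4824, -0.232, 0.0461]
tool_rot: [0.0, 1.0, -0.0, 0.0]
contact_force: [-2.5, 2.0, 4.8]
gripper_width: 0.541
```

View pics/e2.png

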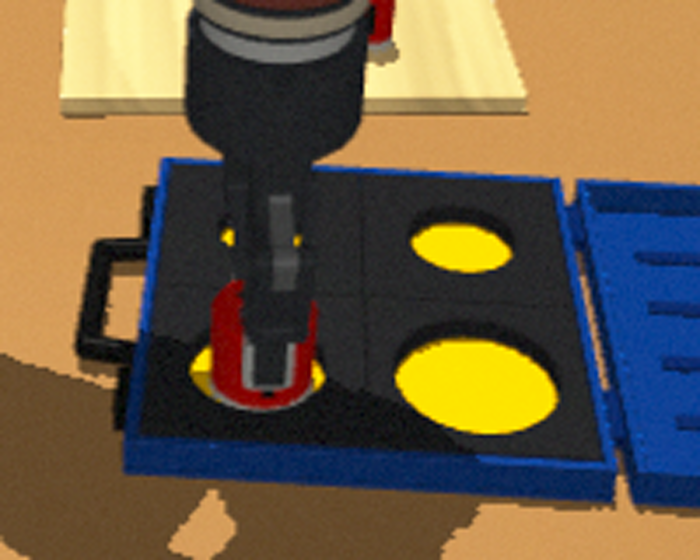

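The saw sits inside the well, centred at crop (264,370), and floor contact reads 4.8 N. Releasing.

```bash
python3 -m crank '[{"angular":[0,0,0],"delta_pos":[0,0,0],"gripper":0.8},{"angular":[0,0,0],"delta_pos":[0,0,0],"gripper":0.8},{"angular":[0,0,0],"delta_pos":[0,0,0],"gripper":0.8},{"angular":[0,0,0],"delta_pos":[0,0,0],"gripper":0.8},{"angular":[0,0,0],"delta_pos":[0,0,-0.5],"gripper":0.8},{"angular":[0,0,0],"delta_pos":[0,0,-1],"gripper":1},{"angular":[0,0,0],"delta_pos":[0,0,-1],"gripper":1},{"angular":[0,0,0],"delta_pos":[0,0,-1],"gripper":1},{"angular":[0,0,0],"delta_pos":[0,-1,0],"gripper":1},{"angular":[0,0,0],"delta_pos":[0,-1,0],"gripper":1},{"angular":[0,0,0],"delta_pos":[0,-1,0],"gripper":1}]'; python3 - <<'E'
from h import *
f=grab_frame("side");g=grab_frame("top");cv2.imwrite("pics/e3.png",np.vstack([cv2.resize(f[270:400,280:480],(700,300)),cv2.resize(g[150:290,350:550],(420,300))] if 0 else [cv2.resize(f[240:400,260:460],(560,300)),cv2.resize(g[160:290,300:500],(560,300))])[:,:,::-1])
E
```

```text
time: 10.82
tool_pos: [0.4822, -0.1409, 0.151]
tool_rot: [0.0, 1.0, -0.0, 0.001]
contact_force: [0.4, 0.1, -0.6]
gripper_width: 1.002
```

View pics/e3.png

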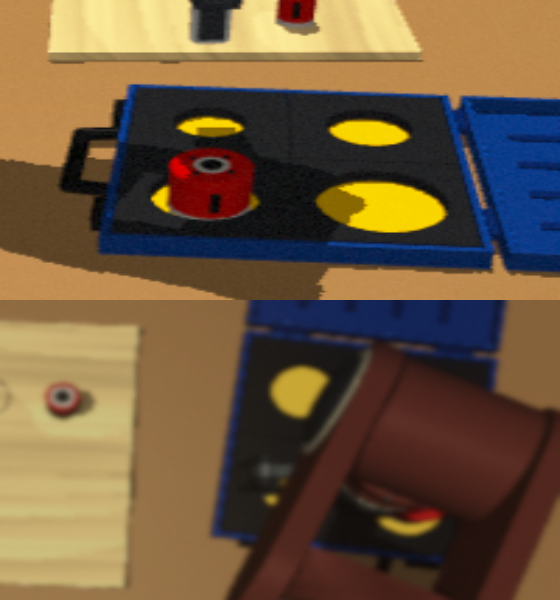

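The 48 mm saw stands upright and centred in its well (side crop 210,185). Next is the 29 mm saw.

```bash
python3 -m crank '[{"angular":[0,0,0],"delta_pos":[0.385,-0.83,0],"gripper":1},{"angular":[0,0,0],"delta_pos":[0.385,-0.83,0],"gripper":1},{"angular":[0,0,0],"delta_pos":[0.385,-0.83,0],"gripper":1},{"angular":[0,0,0],"delta_pos":[0.385,-0.83,0],"gripper":1},{"angular":[0,0,0],"delta_pos":[0.385,-0.83,0],"gripper":1},{"angular":[0,0,0],"delta_pos":[0.385,-0.83,0],"gripper":1},{"angular":[0,0,0],"delta_pos":[0.385,-0.83,0],"gripper":1},{"angular":[0,0,0],"delta_pos":[0.385,-0.83,0],"gripper":1},{"angular":[0,0,0],"delta_pos":[0,0,0.5],"gripper":1},{"angular":[0,0,0],"delta_pos":[0,0,0.5],"gripper":1},{"angular":[0,0,0],"delta_pos":[0,0,0],"gripper":1}]'
```

```text
time: 12.3
tool_pos: [0.5725, 0.0566, 0.1169]
tool_rot: [0.0, 1.0, -0.001, -0.002]
contact_force: [-0.1, 0.4, 0.1]
gripper_width: 0.998
```

```bash
python3 -m crank '[{"angular":[0,0,0],"delta_pos":[0.07,-0.06,0.8],"gripper":1},{"angular":[0,0,0],"delta_pos":[0,0,0.8],"gripper":1},{"angular":[0,0,0],"delta_pos":[0,0,0.4],"gripper":1},{"angular":[0,0,0],"delta_pos":[0,0,0.3],"gripper":1},{"angular":[0,0,0],"delta_pos":[0,0,0],"gripper":1}]'; python3 - <<'E'
from h import *
f=grab_frame("side");cv2.imwrite("pics/d2.png",cv2.resize(f[120:300,210:450],None,fx=3,fy=3,interpolation=2)[:,:,::-1])
E
```

```text
time: 12.92
tool_pos: [0.5764, 0.0592, 0.0504]
tool_rot: [0.0, 1.0, -0.0, -0.0]
contact_force: [-0.8, 0.0, 0.5]
gripper_width: 1.005
```

View pics/d2.png

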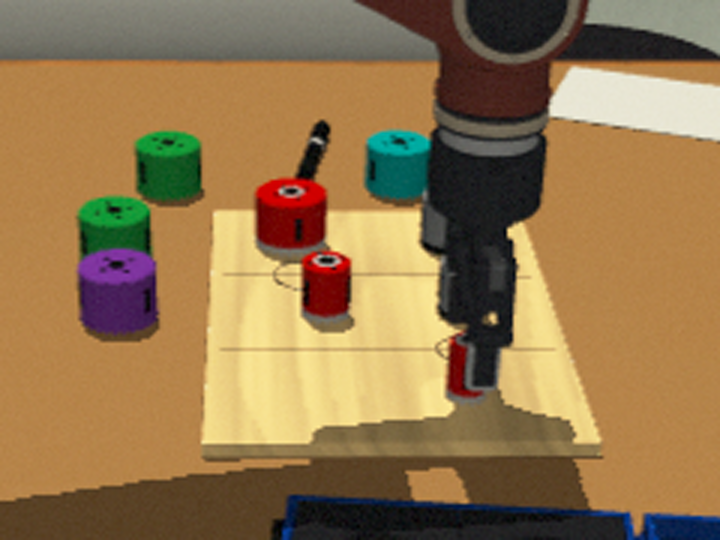

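```bash
python3 - <<'E'
from h import *
print(proj("side",[[.5764,.0592-.0425-.014,.04],[.5764,.0592-.0425-.014,.033],[.5745,.0583,.012],[.5745,.0583-.0145,.03]]))
f=grab_frame("side");m=redmask(f)[225:256,350:385]
h=hsv(f)
for r in range(232,252,3): 
  c=np.where(m[r-225])[0];print(r,c.min()+350 if len(c) else 0, c.max()+350 if len(c) else 0)
E
```

```text
[[370.38528839 254.26614351]
 [370.11935955 257.2276102 ]
 [364.48826862 251.52229308]
 [366.09267451 247.83126134]]
232 361 361
235 360 364
238 360 365
241 360 364
244 360 364
247 360 364
250 360 370
```

The finger is about 0.6 px from its predicted position, so the tool is centred on the 29 mm saw. Closing.

```bash
python3 -m crank '[{"angular":[0,0,0],"delta_pos":[0,0,0.08],"gripper":0},{"angular":[0,0,0],"delta_pos":[0,0,0],"gripper":0},{"angular":[0,0,0],"delta_pos":[0,0,0],"gripper":0},{"angular":[0,0,0],"delta_pos":[0,0,0],"gripper":0},{"angular":[0,0,0],"delta_pos":[0,0,0],"gripper":0},{"angular":[0,0,0],"delta_pos":[0,0,0],"gripper":0},{"angular":[0,0,0],"delta_pos":[0,0,0],"gripper":0},{"angular":[0,0,0],"delta_pos":[0,0,-0.5],"gripper":0},{"angular":[0,0,0],"delta_pos":[0,0,-1],"gripper":0},{"angular":[0,0,0],"delta_pos":[0,0,-1],"gripper":0},{"angular":[0,0,0],"delta_pos":[0,0,0],"gripper":0}]'
```

```text
time: 14.4
tool_pos: [0.5784, 0.0593, 0.1267]
tool_rot: [0.0, 1.0, -0.0, 0.003]
contact_force: [0.2, 0.6, -1.0]
gripper_width: 0.317
```

```bash
python3 -m crank '[{"angular":[0,0,0],"delta_pos":[-0.41,0.907,0],"gripper":0},{"angular":[0,0,0],"delta_pos":[-0.41,0.907,0],"gripper":0},{"angular":[0,0,0],"delta_pos":[-0.41,0.907,0],"gripper":0},{"angular":[0,0,0],"delta_pos":[-0.41,0.907,0],"gripper":0},{"angular":[0,0,0],"delta_pos":[-0.41,0.907,0],"gripper":0},{"angular":[0,0,0],"delta_pos":[-0.41,0.907,0],"gripper":0},{"angular":[0,0,0],"delta_pos":[-0.41,0.907,0],"gripper":0},{"angular":[0,0,0],"delta_pos":[0,0,0],"gripper":0},{"angular":[0,0,0],"delta_pos":[0,0,0],"gripper":0}]'; python3 - <<'E'
from h import *
f=grab_frame("side");cv2.imwrite("pics/e4.png",cv2.resize(f[180:400,240:480],None,fx=2.7,fy=2.7,interpolation=2)[:,:,::-1])
print(state()['tool_pos'])
E
```

```text
time: 15.52
tool_pos: [0.4899, -0.1305, 0.1223]
tool_rot: [-0.001, 1.0, -0.0, -0.001]
contact_force: [0.8, -0.6, -1.4]
gripper_width: 0.317
[ 0.4901595  -0.13031041  0.12253979]
```

View pics/e4.png

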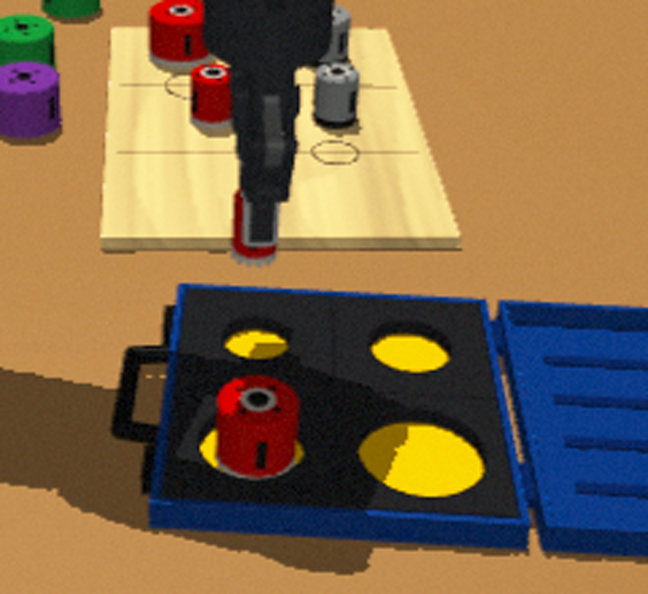

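The 29 mm saw is held upright at crop (255,225), lined up in x with its well at (257,343). Lowering.

```bash
python3 -m crank '[{"angular":[0,0,0],"delta_pos":[0.08,0.02,0.8],"gripper":0},{"angular":[0,0,0],"delta_pos":[0,0,0.8],"gripper":0},{"angular":[0,0,0],"delta_pos":[0,0,0.5],"gripper":0},{"angular":[0,0,0],"delta_pos":[0,0,0.3],"gripper":0},{"angular":[0,0,0],"delta_pos":[0,0,0.08],"gripper":0},{"angular":[0,0,0],"delta_pos":[0,0,0.05],"gripper":0},{"angular":[0,0,0],"delta_pos":[0,0,0],"gripper":0}]'
```

```text
time: 16.45
tool_pos: [0.4932, -0.1319, 0.0479]
tool_rot: [0.0, 1.0, -0.0, 0.001]
contact_force: [0.4, 0.3, -0.5]
gripper_width: 0.319
```

```bash
python3 -m crank '[{"angular":[0,0,0],"delta_pos":[0,0,0.05],"gripper":0},{"angular":[0,0,0],"delta_pos":[0,0,0.05],"gripper":0},{"angular":[0,0,0],"delta_pos":[0,0,0],"gripper":0}]';  python3 - <<'E'
from h import *
f=grab_frame("side");cv2.imwrite("pics/e5.png",cv2.resize(f[240:400,260:460],None,fx=3.5,fy=3.5,interpolation=2)[:,:,::-1])
E
```

```text
time: 16.82
tool_pos: [0.493, -0.1318, 0.0447]
tool_rot: [0.0, 1.0, -0.0, 0.0]
contact_force: [-0.7, 0.5, 1.7]
gripper_width: 0.318
```

View pics/e5.png

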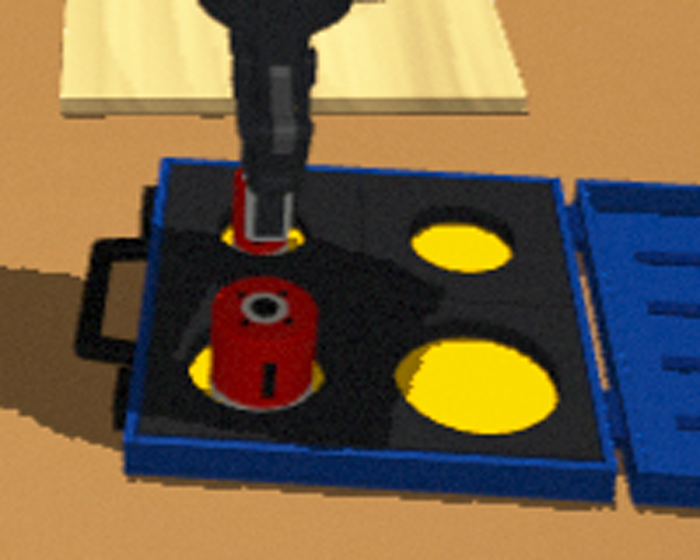

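The 29 mm saw is inside its well (crop 262,215), with its foot at the floor. Releasing.

```bash
python3 -m crank '[{"angular":[0,0,0],"delta_pos":[0,0,0.03],"gripper":0},{"angular":[0,0,0],"delta_pos":[0,0,0],"gripper":0.65},{"angular":[0,0,0],"delta_pos":[0,0,0],"gripper":0.65},{"angular":[0,0,0],"delta_pos":[0,0,0],"gripper":0.65},{"angular":[0,0,0],"delta_pos":[0,0,0],"gripper":0.65},{"angular":[0,0,0],"delta_pos":[0,0,-0.5],"gripper":0.65},{"angular":[0,0,0],"delta_pos":[0,0,-1],"gripper":1},{"angular":[0,0,0],"delta_pos":[0,0,-1],"gripper":1},{"angular":[0,0,0],"delta_pos":[0,0,-1],"gripper":1},{"angular":[0,0,0],"delta_pos":[0,-1,0],"gripper":1},{"angular":[0,0,0],"delta_pos":[0,-1,0],"gripper":1},{"angular":[0,0,0],"delta_pos":[0,-1,0],"gripper":1}]'; python3 - <<'E'
from h import *
f=grab_frame("side");cv2.imwrite("pics/e6.png",cv2.resize(f[120:400,240:480],(686,600),interpolation=cv2.INTER_CUBIC)[:,:,::-1])
E
```

```text
time: 18.38
tool_pos: [0.4931, -0.041, 0.1498]
tool_rot: [0.0, 1.0, -0.0, 0.001]
contact_force: [0.1, 0.0, -0.4]
gripper_width: 1.0
```

View pics/e6.png

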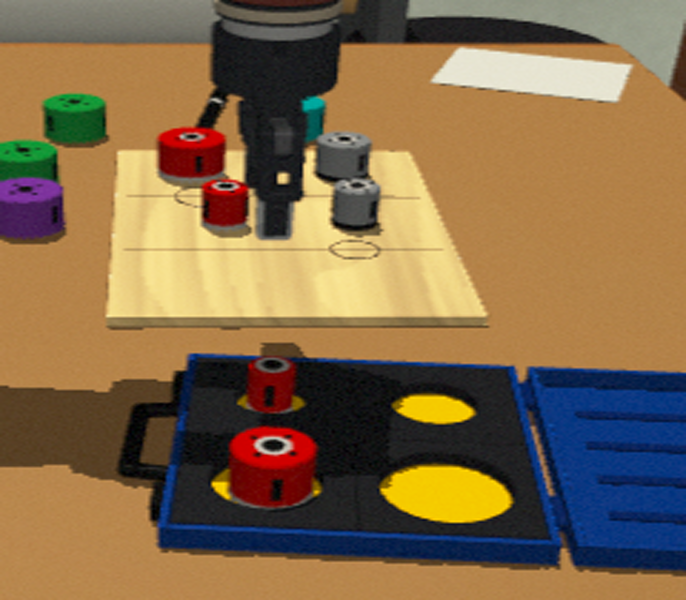

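Both placed saws stand upright in their wells. Next is the red 38 mm saw.

```bash
python3 -m crank '[{"angular":[0,0,0],"delta_pos":[-0.044,-0.93,0],"gripper":1},{"angular":[0,0,0],"delta_pos":[-0.044,-0.93,0],"gripper":1},{"angular":[0,0,0],"delta_pos":[-0.044,-0.93,0],"gripper":1},{"angular":[0,0,0],"delta_pos":[-0.044,-0.93,0],"gripper":1},{"angular":[0,0,0],"delta_pos":[-0.044,-0.93,0],"gripper":1},{"angular":[0,0,0],"delta_pos":[-0.044,-0.93,0],"gripper":1},{"angular":[0,0,0],"delta_pos":[-0.044,-0.93,0],"gripper":1},{"angular":[0,0,0],"delta_pos":[-0.044,-0.93,0],"gripper":1},{"angular":[0,0,0],"delta_pos":[0,0,0.5],"gripper":1},{"angular":[0,0,0],"delta_pos":[0,0,0.5],"gripper":1},{"angular":[0,0,0],"delta_pos":[0,0,0],"gripper":1}]'
```

```text
time: 19.8
tool_pos: [0.4808, 0.1803, 0.116]
tool_rot: [0.001, 1.0, -0.001, -0.002]
contact_force: [0.9, 0.4, 0.0]
gripper_width: 1.002
```

```bash
python3 -m crank '[{"angular":[0,0,0],"delta_pos":[0.04,-0.03,0.8],"gripper":1},{"angular":[0,0,0],"delta_pos":[0,0,0.8],"gripper":1},{"angular":[0,0,0],"delta_pos":[0,0,0.4],"gripper":1},{"angular":[0,0,0],"delta_pos":[0,0,0.3],"gripper":1},{"angular":[0,0,0],"delta_pos":[0,0,0],"gripper":1}]'; python3 - <<'E'
from h import *
f=grab_frame("side");cv2.imwrite("pics/d3.png",cv2.resize(f[120:300,210:450],None,fx=3,fy=3,interpolation=2)[:,:,::-1])
E
```

```text
time: 20.42
tool_pos: [0.4834, 0.1822, 0.0492]
tool_rot: [0.0, 1.0, -0.0, -0.0]
contact_force: [-1.0, 0.2, 0.3]
gripper_width: 1.0
```

View pics/d3.png

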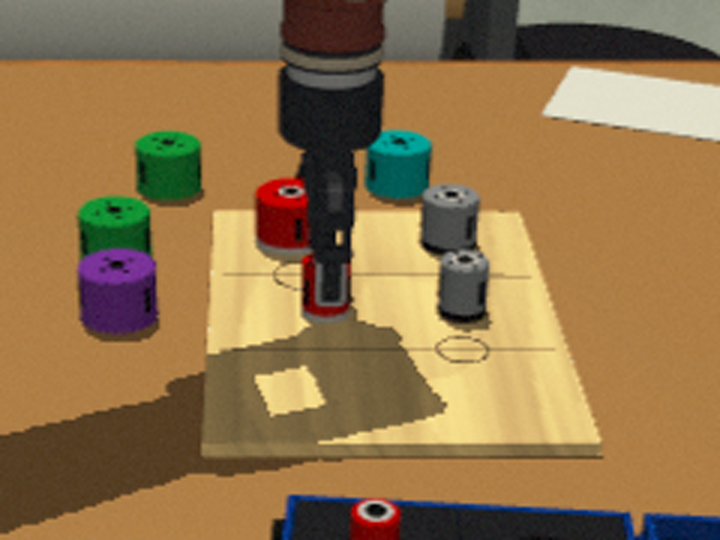

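The finger (crop 331,285) is on the red 38 mm saw (327,287), allowing for parallax. Closing.

```bash
python3 -m crank '[{"angular":[0,0,0],"delta_pos":[0,0,0.04],"gripper":0},{"angular":[0,0,0],"delta_pos":[0,0,0],"gripper":0},{"angular":[0,0,0],"delta_pos":[0,0,0],"gripper":0},{"angular":[0,0,0],"delta_pos":[0,0,0],"gripper":0},{"angular":[0,0,0],"delta_pos":[0,0,0],"gripper":0},{"angular":[0,0,0],"delta_pos":[0,0,0],"gripper":0},{"angular":[0,0,0],"delta_pos":[0,0,0],"gripper":0},{"angular":[0,0,0],"delta_pos":[0,0,-0.5],"gripper":0},{"angular":[0,0,0],"delta_pos":[0,0,-1],"gripper":0},{"angular":[0,0,0],"delta_pos":[0,0,-1],"gripper":0},{"angular":[0,0,0],"delta_pos":[0,0,0],"gripper":0}]'
```

```text
time: 21.85
tool_pos: [0.4851, 0.1828, 0.1261]
tool_rot: [-0.001, 1.0, -0.0, 0.003]
contact_force: [0.5, -0.8, -1.6]
gripper_width: 0.423
```

```bash
python3 -m crank '[{"angular":[0,0,0],"delta_pos":[0.33,0.985,0],"gripper":0},{"angular":[0,0,0],"delta_pos":[0.33,0.985,0],"gripper":0},{"angular":[0,0,0],"delta_pos":[0.33,0.985,0],"gripper":0},{"angular":[0,0,0],"delta_pos":[0.33,0.985,0],"gripper":0},{"angular":[0,0,0],"delta_pos":[0.33,0.985,0],"gripper":0},{"angular":[0,0,0],"delta_pos":[0.33,0.985,0],"gripper":0},{"angular":[0,0,0],"delta_pos":[0.33,0.985,0],"gripper":0},{"angular":[0,0,0],"delta_pos":[0.33,0.985,0],"gripper":0},{"angular":[0,0,0],"delta_pos":[0.33,0.985,0],"gripper":0},{"angular":[0,0,0],"delta_pos":[0.33,0.985,0],"gripper":0},{"angular":[0,0,0],"delta_pos":[0.33,0.985,0],"gripper":0},{"angular":[0,0,0],"delta_pos":[0,0,0],"gripper":0}]'; python3 - <<'E'
from h import *
f=grab_frame("side");cv2.imwrite("pics/e7.png",cv2.resize(f[180:400,240:480],None,fx=2.7,fy=2.7,interpolation=2)[:,:,::-1])
print(state()['tool_pos'])
E
```

```text
time: 23.35
tool_pos: [0.5916, -0.144, 0.1214]
tool_rot: [-0.0, 1.0, -0.001, -0.001]
contact_force: [-0.3, 1.2, -0.4]
gripper_width: 0.426
[ 0.59127374 -0.14286787  0.12134541]
```

View pics/e7.png

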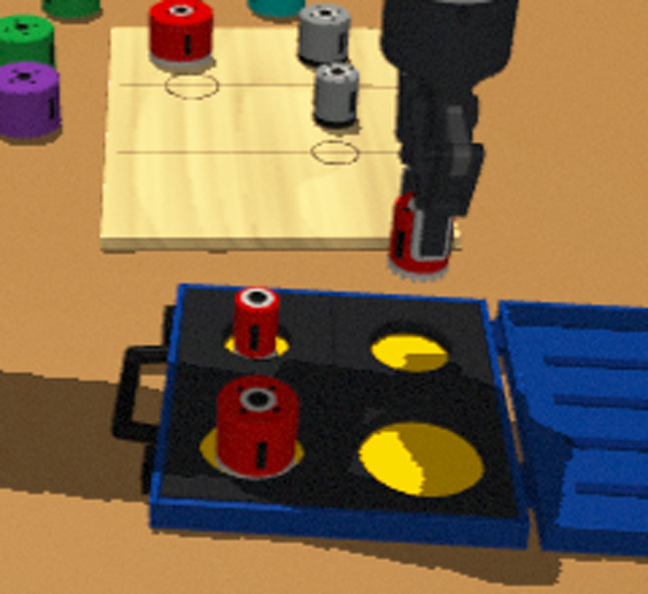

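The red 38 mm saw is held upright at crop (420,235). The grey saws have not moved. Lowering towards its well at (410,352).

```bash
python3 -m crank '[{"angular":[0,0,0],"delta_pos":[0.03,0,0.8],"gripper":0},{"angular":[0,0,0],"delta_pos":[0,0,0.8],"gripper":0},{"angular":[0,0,0],"delta_pos":[0,0,0.5],"gripper":0},{"angular":[0,0,0],"delta_pos":[0,0,0.3],"gripper":0},{"angular":[0,0,0],"delta_pos":[0,0,0.1],"gripper":0},{"angular":[0,0,0],"delta_pos":[0,0,0.05],"gripper":0},{"angular":[0,0,0],"delta_pos":[0,0,0.03],"gripper":0},{"angular":[0,0,0],"delta_pos":[0,0,0],"gripper":0}]';  python3 - <<'E'
from h import *
f=grab_frame("side");cv2.imwrite("pics/e8.png",cv2.resize(f[240:400,260:460],None,fx=3.5,fy=3.5,interpolation=2)[:,:,::-1])
E
```

```text
time: 24.4
tool_pos: [0.5935, -0.1428, 0.0463]
tool_rot: [0.0, 1.0, -0.0, 0.0]
contact_force: [-0.5, 0.4, -0.2]
gripper_width: 0.429
```

View pics/e8.png

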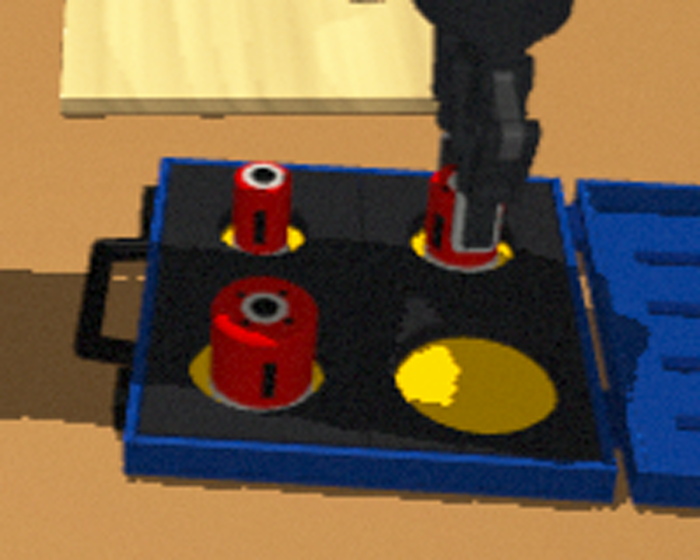

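The 38 mm saw is centred in its well (crop 463,230), a millimetre or two above the floor. I lower it the rest of the way, then release.

```bash
python3 -m crank '[{"angular":[0,0,0],"delta_pos":[0,0,0.06],"gripper":0},{"angular":[0,0,0],"delta_pos":[0,0,0.03],"gripper":0},{"angular":[0,0,0],"delta_pos":[0,0,0],"gripper":0}]'; python3 -m crank '[{"angular":[0,0,0],"delta_pos":[0,0,0],"gripper":0.75},{"angular":[0,0,0],"delta_pos":[0,0,0],"gripper":0.75},{"angular":[0,0,0],"delta_pos":[0,0,0],"gripper":0.75},{"angular":[0,0,0],"delta_pos":[0,0,0],"gripper":0.75},{"angular":[0,0,0],"delta_pos":[0,0,-0.5],"gripper":0.75},{"angular":[0,0,0],"delta_pos":[0,0,-1],"gripper":1},{"angular":[0,0,0],"delta_pos":[0,0,-1],"gripper":1},{"angular":[0,0,0],"delta_pos":[0,0,-1],"gripper":1},{"angular":[0,0,0],"delta_pos":[-0.3,-1,0],"gripper":1},{"angular":[0,0,0],"delta_pos":[-0.3,-1,0],"gripper":1},{"angular":[0,0,0],"delta_pos":[-0.3,-1,0],"gripper":1},{"angular":[0,0,0],"delta_pos":[-0.3,-1,0],"gripper":1}]'; python3 - <<'E'
from h import *
f=grab_frame("side");cv2.imwrite("pics/e9.png",cv2.resize(f[120:400,240:480],(686,600),interpolation=cv2.INTER_CUBIC)[:,:,::-1])
E
```

```text
time: 24.82
tool_pos: [0.5937, -0.1429, 0.045]
tool_rot: [0.0, 1.0, -0.0, 0.0]
contact_force: [-4.5, 1.7, 7.6]
gripper_width: 0.426
time: 26.32
tool_pos: [0.5572, -0.0218, 0.1495]
tool_rot: [0.0, 1.0, -0.0, 0.001]
contact_force: [-0.7, -1.0, 0.2]
gripper_width: 0.999
```

View pics/e9.png

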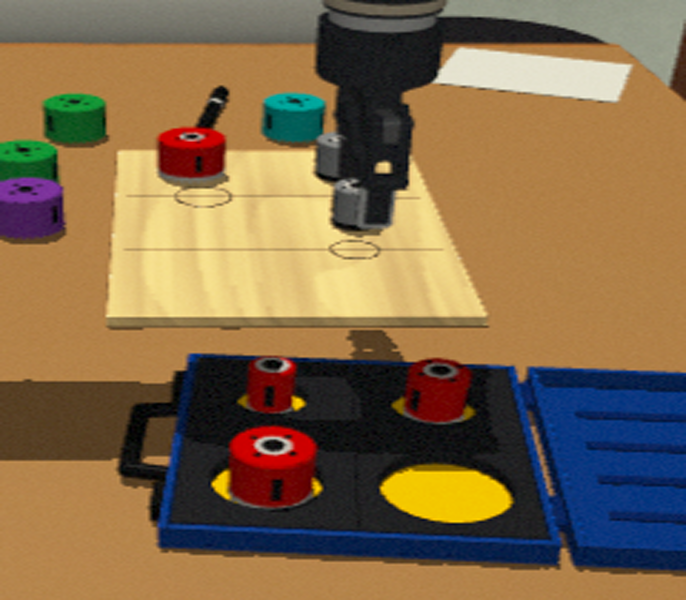

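Three saws are in place. The last one is the 60 mm.

```bash
python3 -m crank '[{"angular":[0,0,0],"delta_pos":[-0.267,-0.92,0],"gripper":1},{"angular":[0,0,0],"delta_pos":[-0.267,-0.92,0],"gripper":1},{"angular":[0,0,0],"delta_pos":[-0.267,-0.92,0],"gripper":1},{"angular":[0,0,0],"delta_pos":[-0.267,-0.92,0],"gripper":1},{"angular":[0,0,0],"delta_pos":[-0.267,-0.92,0],"gripper":1},{"angular":[0,0,0],"delta_pos":[-0.267,-0.92,0],"gripper":1},{"angular":[0,0,0],"delta_pos":[-0.267,-0.92,0],"gripper":1},{"angular":[0,0,0],"delta_pos":[-0.267,-0.92,0],"gripper":1},{"angular":[0,0,0],"delta_pos":[-0.267,-0.92,0],"gripper":1},{"angular":[0,0,0],"delta_pos":[-0.267,-0.92,0],"gripper":1},{"angular":[0,0,0],"delta_pos":[-0.267,-0.92,0],"gripper":1},{"angular":[0,0,0],"delta_pos":[-0.267,-0.92,0],"gripper":1}]'; python3 -m crank '[{"angular":[0,0,0],"delta_pos":[0,0,0.5],"gripper":1},{"angular":[0,0,0],"delta_pos":[0,0,0.5],"gripper":1},{"angular":[0,0,0],"delta_pos":[0,0,0],"gripper":1},{"angular":[0,0,0],"delta_pos":[0,0,0],"gripper":1}]'; python3 - <<'E'
from h import *
f=grab_frame("side");cv2.imwrite("pics/d4.png",cv2.resize(f[100:250,210:410],None,fx=3.8,fy=3.8,interpolation=2)[:,:,::-1])
E
```

```text
time: 27.88
tool_pos: [0.4614, 0.3095, 0.1494]
tool_rot: [-0.0, 1.0, -0.0, 0.001]
contact_force: [0.5, -0.4, -0.6]
gripper_width: 1.0
time: 28.38
tool_pos: [0.4615, 0.3079, 0.1179]
tool_rot: [0.0, 1.0, -0.001, -0.0]
contact_force: [0.6, -0.1, 0.3]
gripper_width: 1.006
```

View pics/d4.png

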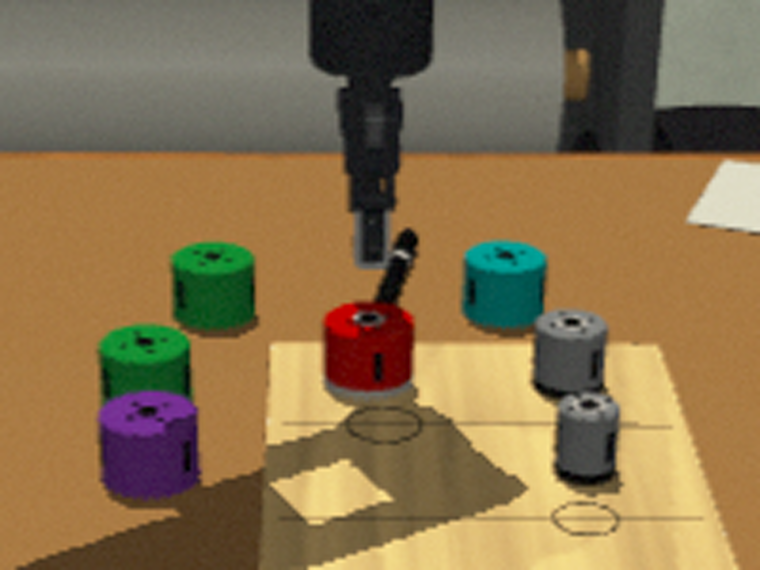

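The finger (crop 372,240) is in line with the 60 mm saw's hole (368,318), and nothing is close by. Lowering.

```bash
python3 -m crank '[{"angular":[0,0,0],"delta_pos":[0,-0.03,0.6],"gripper":1},{"angular":[0,0,0],"delta_pos":[0,0,0.5],"gripper":1},{"angular":[0,0,0],"delta_pos":[0,0,0.5],"gripper":1},{"angular":[0,0,0],"delta_pos":[0,0,0.4],"gripper":1},{"angular":[0,0,0],"delta_pos":[0,0,0.3],"gripper":1},{"angular":[0,0,0],"delta_pos":[0,0,0],"gripper":1}]'; python3 -m crank '[{"angular":[0,0,0],"delta_pos":[0,0,0],"gripper":0},{"angular":[0,0,0],"delta_pos":[0,0,0],"gripper":0},{"angular":[0,0,0],"delta_pos":[0,0,0],"gripper":0},{"angular":[0,0,0],"delta_pos":[0,0,0],"gripper":0},{"angular":[0,0,0],"delta_pos":[0,0,0],"gripper":0},{"angular":[0,0,0],"delta_pos":[0,0,-0.5],"gripper":0},{"angular":[0,0,0],"delta_pos":[0,0,-1],"gripper":0},{"angular":[0,0,0],"delta_pos":[0,0,-1],"gripper":0},{"angular":[0,0,0],"delta_pos":[0,0,-0.5],"gripper":0},{"angular":[0,0,0],"delta_pos":[0,0,0],"gripper":0}]'; python3 - <<'E'
from h import *
f=grab_frame("side");cv2.imwrite("pics/d5.png",cv2.resize(f[100:250,210:410],None,fx=3.8,fy=3.8,interpolation=2)[:,:,::-1])
E
```

```text
time: 29.18
tool_pos: [0.4607, 0.3092, 0.0481]
tool_rot: [0.0, 1.0, -0.0, -0.001]
contact_force: [1.2, 0.6, 0.1]
gripper_width: 0.999
time: 30.42
tool_pos: [0.4617, 0.3097, 0.1401]
tool_rot: [-0.0, 1.0, -0.0, 0.001]
contact_force: [0.4, -0.1, -2.0]
gripper_width: 0.68
```

View pics/d5.png

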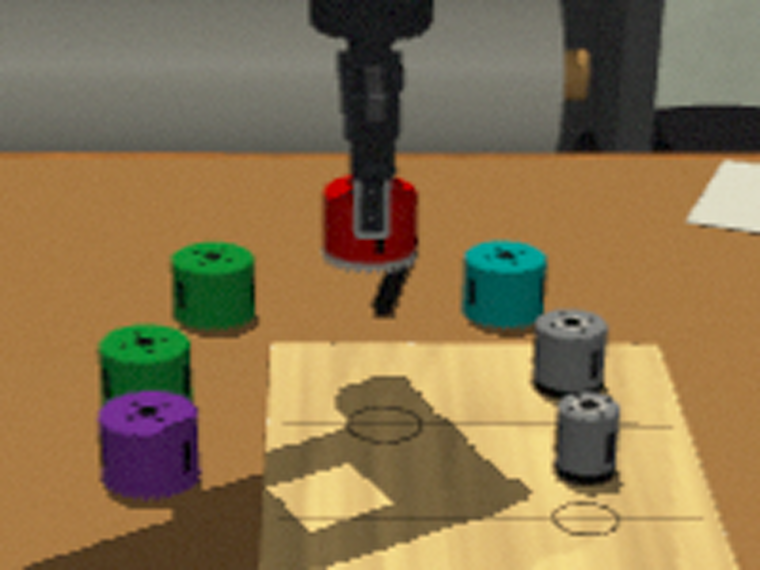

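The 60 mm saw is held upright at crop (370,222). Carrying it over.

```bash
python3 -m crank '[{"angular":[0,0,0],"delta_pos":[0.2,0.92,0],"gripper":0},{"angular":[0,0,0],"delta_pos":[0.2,0.92,0],"gripper":0},{"angular":[0,0,0],"delta_pos":[0.2,0.92,0],"gripper":0},{"angular":[0,0,0],"delta_pos":[0.2,0.92,0],"gripper":0},{"angular":[0,0,0],"delta_pos":[0.2,0.92,0],"gripper":0},{"angular":[0,0,0],"delta_pos":[0.2,0.92,0],"gripper":0},{"angular":[0,0,0],"delta_pos":[0.2,0.92,0],"gripper":0},{"angular":[0,0,0],"delta_pos":[0.2,0.92,0],"gripper":0},{"angular":[0,0,0],"delta_pos":[0.2,0.92,0],"gripper":0},{"angular":[0,0,0],"delta_pos":[0.2,0.92,0],"gripper":0}]'; python3 -m crank '[{"angular":[0,0,0],"delta_pos":[0.2,0.92,0],"gripper":0},{"angular":[0,0,0],"delta_pos":[0.2,0.92,0],"gripper":0},{"angular":[0,0,0],"delta_pos":[0.2,0.92,0],"gripper":0},{"angular":[0,0,0],"delta_pos":[0.2,0.92,0],"gripper":0},{"angular":[0,0,0],"delta_pos":[0.2,0.92,0],"gripper":0},{"angular":[0,0,0],"delta_pos":[0.2,0.92,0],"gripper":0},{"angular":[0,0,0],"delta_pos":[0.2,0.92,0],"gripper":0},{"angular":[0,0,0],"delta_pos":[0.2,0.92,0],"gripper":0},{"angular":[0,0,0],"delta_pos":[0.2,0.92,0],"gripper":0},{"angular":[0,0,0],"delta_pos":[0.2,0.92,0],"gripper":0},{"angular":[0,0,0],"delta_pos":[0,0,0],"gripper":0},{"angular":[0,0,0],"delta_pos":[0,0,0],"gripper":0}]'; python3 - <<'E'
from h import *
f=grab_frame("side");cv2.imwrite("pics/f1.png",cv2.resize(f[180:400,240:480],None,fx=2.7,fy=2.7,interpolation=2)[:,:,::-1])
E
```

```text
time: 31.72
tool_pos: [0.5199, 0.0326, 0.1369]
tool_rot: [-0.0, 1.0, -0.0, -0.002]
contact_force: [-0.4, 0.6, -2.3]
gripper_width: 0.68
time: 33.22
tool_pos: [0.5805, -0.2422, 0.1381]
tool_rot: [-0.001, 1.0, -0.0, -0.001]
contact_force: [0.5, 0.2, -1.9]
gripper_width: 0.68
```

View pics/f1.png

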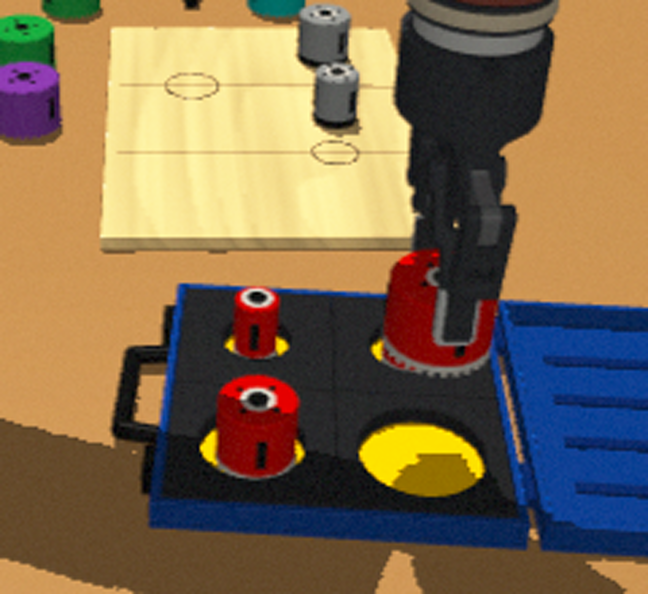

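The 60 mm saw is held upright above the case at crop (438,315), with its well below at (422,458). Lowering.

```bash
python3 -m crank '[{"angular":[0,0,0],"delta_pos":[0.02,0.03,0.8],"gripper":0},{"angular":[0,0,0],"delta_pos":[0,0,0.8],"gripper":0},{"angular":[0,0,0],"delta_pos":[0,0,0.6],"gripper":0},{"angular":[0,0,0],"delta_pos":[0,0,0.4],"gripper":0},{"angular":[0,0,0],"delta_pos":[0,0,0.3],"gripper":0},{"angular":[0,0,0],"delta_pos":[0,0,0.1],"gripper":0},{"angular":[0,0,0],"delta_pos":[0,0,0],"gripper":0}]';  python3 - <<'E'
from h import *
f=grab_frame("side");cv2.imwrite("pics/f2.png",cv2.resize(f[240:400,260:460],None,fx=3.5,fy=3.5,interpolation=2)[:,:,::-1])
E
```

```text
time: 34.15
tool_pos: [0.5819, -0.2436, 0.0494]
tool_rot: [0.0, 1.0, -0.0, 0.0]
contact_force: [-0.1, 0.4, -0.9]
gripper_width: 0.678
```

View pics/f2.png

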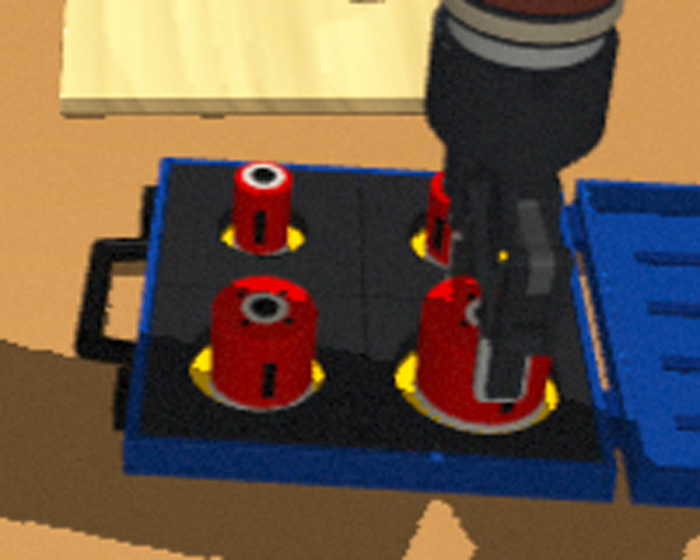

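It is in the well, perhaps 2 mm to the right of centre. I nudge it back a little, lower it to the floor and release.

```bash
python3 -m crank '[{"angular":[0,0,0],"delta_pos":[-0.05,0,0.05],"gripper":0},{"angular":[0,0,0],"delta_pos":[0,0,0.05],"gripper":0},{"angular":[0,0,0],"delta_pos":[0,0,0.04],"gripper":0},{"angular":[0,0,0],"delta_pos":[0,0,0],"gripper":0}]'
```

```text
time: 34.7
tool_pos: [0.5805, -0.2438, 0.0465]
tool_rot: [0.0, 1.0, -0.0, 0.0]
contact_force: [-3.4, 2.3, 4.9]
gripper_width: 0.68
```

```bash
python3 -m crank '[{"angular":[0,0,0],"delta_pos":[0,0,0],"gripper":0.9},{"angular":[0,0,0],"delta_pos":[0,0,0],"gripper":0.9},{"angular":[0,0,0],"delta_pos":[0,0,0],"gripper":0.9},{"angular":[0,0,0],"delta_pos":[0,0,0],"gripper":0.9},{"angular":[0,0,0],"delta_pos":[0,0,-0.5],"gripper":0.9},{"angular":[0,0,0],"delta_pos":[0,0,-1],"gripper":0.9},{"angular":[0,0,0],"delta_pos":[0,0,-1],"gripper":0.9},{"angular":[0,0,0],"delta_pos":[0,0,-1],"gripper":1},{"angular":[0,0,0],"delta_pos":[0,0,-1],"gripper":1},{"angular":[0,0,0],"delta_pos":[0,0,-1],"gripper":1},{"angular":[0,0,0],"delta_pos":[0,0,-1],"gripper":1}]'; python3 -m crank '[{"angular":[0,0,0],"delta_pos":[-0.6,0.9,0],"gripper":1},{"angular":[0,0,0],"delta_pos":[-0.6,0.9,0],"gripper":1},{"angular":[0,0,0],"delta_pos":[-0.6,0.9,0],"gripper":1},{"angular":[0,0,0],"delta_pos":[-0.6,0.9,0],"gripper":1},{"angular":[0,0,0],"delta_pos":[-0.6,0.9,0],"gripper":1},{"angular":[0,0,0],"delta_pos":[-0.6,0.9,0],"gripper":1},{"angular":[0,0,0],"delta_pos":[-0.6,0.9,0],"gripper":1},{"angular":[0,0,0],"delta_pos":[-0.6,0.9,0],"gripper":1},{"angular":[0,0,0],"delta_pos":[-0.6,0.9,0],"gripper":1},{"angular":[0,0,0],"delta_pos":[-0.6,0.9,0],"gripper":1},{"angular":[0,0,0],"delta_pos":[-0.6,0.9,0],"gripper":1},{"angular":[0,0,0],"delta_pos":[-0.6,0.9,0],"gripper":1}]'; python3 - <<'E'
from h import *
f=grab_frame("side");g=grab_frame("top")
cv2.imwrite("pics/fs.png",f[:,:,::-1]);cv2.imwrite("pics/ft.png",cv2.resize(g[150:290,180:500],(800,350),interpolation=2)[:,:,::-1])
E
```

```text
time: 36.08
tool_pos: [0.5802, -0.2435, 0.2423]
tool_rot: [0.0, 1.0, -0.0, 0.001]
contact_force: [-0.3, -0.2, 0.2]
gripper_width: 0.998
time: 37.58
tool_pos: [0.3634, -0.5683, 0.2413]
tool_rot: [0.001, 1.0, -0.0, 0.0]
contact_force: [0.0, 0.6, 0.9]
gripper_width: 1.005
```

View pics/fs.png

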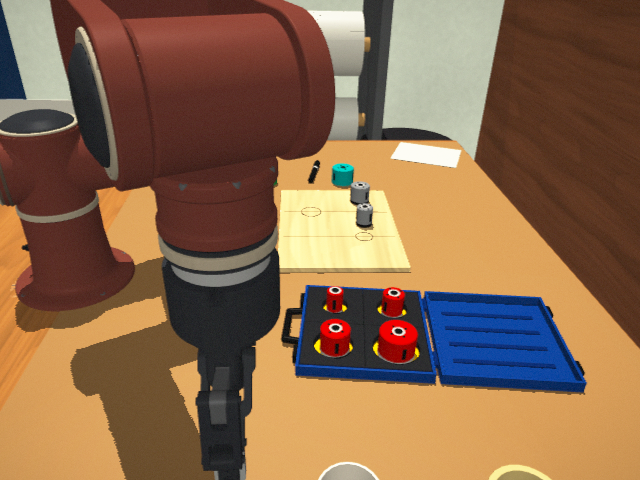

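View pics/ft.png

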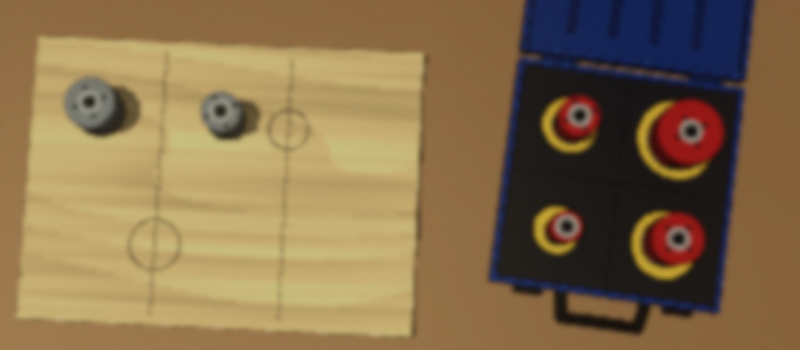

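All four saws look seated. I check them numerically by back-projecting the thread holes at the expected height of 0.053 m.

```bash
python3 - <<'E'
from h import *
w=dict(s29=((.4925,-.1313),(567,226)),s38=((.593,-.143),(579,115)),s48=((.481,-.2315),(678,238)),s60=((.581,-.2433),(690,131)))
for k,(c,p) in w.items():
    q=((p[0]+.5)/2.5-.5+180,(p[1]+.5)/2.5-.5+150);b=back("top",q,.053)
    print(k,b[:2],"mm off top:",np.round((b[:2]-c)*1e3,1),"side pred hole:",proj("side",[[*c,.053]])[0].round(1))
for k,p,o in(("g48",(89,102),(215.6,190.6)),("g38",(220,110),(268.2,194.2))):
    q=((p[0]+.5)/2.5-.5+180,(p[1]+.5)/2.5-.5+150);print(k,((back("top",q,.057)-back("top",o,.057))[:2]*1e3).round(1))
f=grab_frame("side");cv2.imwrite("pics/fz.png",cv2.resize(f[270:390,280:450],(680,480),interpolation=2)[:,:,::-1])
E
```

```text
s29 [ 0.49085764 -0.13394006] mm off top: [-1.6 -2.6] side pred hole: [335.  289.4]
s38 [ 0.59269527 -0.14419392] mm off top: [-0.3 -1.2] side pred hole: [393.2 292.4]
s48 [ 0.48237077 -0.23363353] mm off top: [ 1.4 -2.1] side pred hole: [333.6 327.2]
s60 [ 0.58024102 -0.24481693] mm off top: [-0.8 -1.5] side pred hole: [397.8 330.6]
g48 [0.2 0.7]
g38 [1.1 1.2]
```

View pics/fz.png

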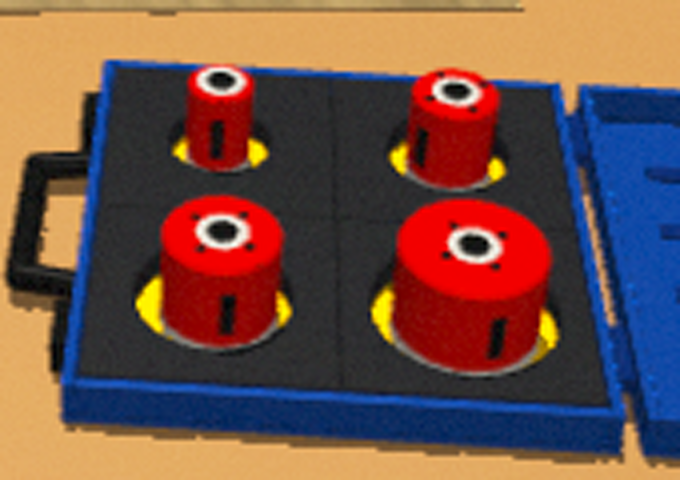

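The side-view holes are at (335,290), (394,293), (335,328) and (398,331). All are within 2 px of where seated, centred saws should show. Handing in.

```bash
python3 -c "
from plant import *
print(job_done(), state()['time'])"
```

```text
the job is handed in; nothing more can be done
the job is handed in; nothing more can be done
```

All four red saws (48, 29, 38 and 60 mm, in that order) are upright in their own wells, and I handed the job in at about 38 s of the 90 s allowed. Each was lowered to the floor before release. The 48, 38 and 60 mm saws pressed on it with 5 to 8 N. The 29 mm saw gave only 1.7 N before I lowered it another 1 mm and let go.

- **Position and height:** from the top camera the saws are within about 3 mm of their well centres. From the side camera every thread hole is within 2 px of where a seated, centred saw should show.
- **Grey saws:** they measured within about 2 mm of where they started, which is as fine as I can measure. The arm never came close to them.
- **Disagreement:** the two cameras differ by about 1.5 to 2 mm in x, which matches the calibration limit, so I aimed between them.
- **Unreliable detector:** `landmark_of` mixed up sizes and colours, so I did not use it for positions.

No check failed. The hand-in gave no verdict.

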